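Close the screw jar and push it back into its bay

TASK

The jar that stands pulled out of the rack has its lid only resting on top of the threads. Without lifting the lid off, turn it backward (anticlockwise from above) until its thread drops in at the start, then screw it forward (clockwise) all the way to its stop. Then push the closed jar back into its bay until it meets the back stop, and leave the other jars and the things on the bench where they are.

Things in the scene. Friction and masses are not known exactly. Their poses are not given: they have to be found in the camera images.
- lid_grip (a point): loose lid of the pulled-out jar: black plastic, 84 mm across, flat deck with an upright finger bar (70 long, 16 wide, 26 mm high) across its middle; about 90 g. Point on the lid's axis at the bar's middle, 13 mm above the deck, 37.5 mm above the lid's lower edge; x along the bar, z up. At the start it lies level on the thread crests, this point 122.5 mm above the jar's underside, with 1 mm of side play.
- lid_mark (a point): point at one end of the lid's finger bar, 30 mm from the lid's axis along the lid's x; that end has a small step at its foot. It starts 35 to 75 degrees clockwise (from above) of the thread start. Unless held up, the lid sinks by its own weight as it is turned.
- neck (a point): centre of the jar's round mouth, 91 mm above the jar's underside; axes as the jar. Only thread start in a turn: lid's x along this x (within 6 degrees). There the lid drops 9.5 mm and can turn back only a few degrees more. Clockwise from there the thread takes it down 5 mm more, to a firm stop 75 degrees past the start: lid_grip then 108 mm above the jar's underside.
- jar: pulled-out parts jar: white plastic, square body 100 x 100 x 66 mm with a round threaded neck, about 0.55 kg, loose in its bay; the side rails (2 mm play each side) keep it from turning. Origin at the centre of its underside; x points into the bay, y left, z up. It slides along the bay's floor when its front (-x) face is pushed, less than 55 mm above its underside.
- bay_home (a point): where the centre of the jar's underside must come, on the floor of its aluminium bay, the jar then against the back stop; the jar starts 35 to 70 mm short of it. x points into the bay, y left, z up. The bay's floor is 16 mm above the bench; it is open at the front (-x), 104 mm wide inside; side rails and back stop rise 26 mm above its floor.
- jar_b: a closed neighbouring jar of the same size, stowed in another bay of the rack (bays are 120 mm apart, centre to centre); lid deck 95 mm and bar top 121 mm above its underside. Origin at the centre of its underside. Leave it alone.
- jar_c: the other closed neighbouring jar, same size, stowed in the remaining bay. Origin at the centre of its underside. Leave it alone.
- adapter: black laptop power adapter, 60 x 130 x 32 mm, on the bench; origin at the centre of its underside. Leave it alone.
- driver: screwdriver lying on the bench beside the rack, 200 mm long and 26 mm thick, its length along its x axis; origin under its middle. Leave it alone.
- spray: upright spray can, 64 mm in diameter and 150 mm tall; origin at the centre of its underside. Leave it alone.
- drive: bare disk drive, 80 x 115 x 17 mm, lying on the bench; origin at the centre of its underside. Leave it alone.

How it is judged (in metres and radians):
On the way, in this order (a step that is already met when the one before it is completed fails the run):
1. turned backward, the lid drops into the thread start (at least 6 mm below where it rested, within 20 degrees of the start) (angle between lid's own z axis and vertical below 0.12 rad and x of lid_grip in the frame of jar between -0.006 and 0.006 m and y of lid_grip in the frame of jar between -0.006 and 0.006 m and z of lid_grip in the frame of jar below 0.1165 m and x of lid_mark in the frame of jar above 0.0282 m), for 0.1 s.
2. the lid is screwed forward to its stop (at least 60 of the 75 degrees, fully down) (angle between lid's own z axis and vertical below 0.12 rad and x of lid_grip in the frame of jar between -0.006 and 0.006 m and y of lid_grip in the frame of jar between -0.006 and 0.006 m and z of lid_grip in the frame of jar below 0.1097 m and x of lid_mark in the frame of jar below 0.015 m and y of lid_mark in the frame of jar below -0.015 m), for 0.2 s.
3. the closed jar stands fully back in its bay (all of step 2 and x of jar in the frame of bay_home above -0.005 m and y of jar in the frame of bay_home between -0.006 and 0.006 m and angle between jar's own z axis and vertical below 0.05 rad), for 0.2 s.
At the end, for the whole second after the job is handed in: the lid is level, centred on the jar, fully down (within 2 mm) and screwed at least 60 of the 75 degrees past the thread start; the jar stands upright in its bay within 5 mm of the back stop; both are at rest (all of step 3 and linear speed of each of jar, lid below 0.01 m/s); the robot touches nothing.
It fails at once if the lid is lifted off the jar (more than 8 mm above where it rested on the threads) (z of lid_grip in the frame of jar above 0.1305 m).
It fails at once if the lid is turned forward while it still rides on top of the threads (beyond 105 degrees clockwise of the start) (z of lid_grip in the frame of jar above 0.1205 m and x of lid_mark in the frame of jar below -0.0078 m).
It fails at once if the jar or its lid is tipped (angle between jar's own z axis and vertical above 0.25 rad or angle between lid's own z axis and vertical above 0.35 rad).
It fails at once if another jar (15 mm) or a thing on the bench (20 mm; the screwdriver 30 mm) is moved (distance of any of jar_b, jar_c from where it was at the start of the episode above 0.015 m or distance of any of adapter, spray, drive from where it was at the start of the episode above 0.02 m or distance of driver from where it was at the start of the episode above 0.03 m).
It also fails if it takes over 61 s, if anything falls off the work surface, if the arm or the gripper's body presses on something with over 40 N, if the wrist force passes 120 N, or if a joint passes its speed limit or range.

ROBOT

A 6-joint arm with a two-finger parallel gripper is mounted at the origin on the work surface. World frame = base frame: x ahead of the robot, y to its left, z up, the work surface at z = 0. Lengths are in m, angles in degrees, forces in N, time in s.
With the tool pointing down it reaches from about 0.275 to 0.875 m from the base axis. Payload 12.5 kg.
Tool frame: the origin (TCP) lies at the very end of the fingers, on their centre line; the grasp point (between the pads) lies 19 mm behind it; z points along the fingers, y is the line along which they close (so a half turn about z gives the same grasp; the last joint's range is limited). The gripper opens to 85 mm and grips with 20 to 120 N. Pads are 22 mm wide; open, the fingers measure 114 mm over their backs; the gripper's body (76 mm by 85 mm) begins 54 mm behind the grasp point. The pads swing forward as they close: fully open they stand 13 mm farther back than shut.
Start: joints at [62.819, 20.094, 94.641, -0, 65.266, -4.847], TCP at [0.209, 0.509, 0.231] pointing down, gripper open.
Joint ranges: [-157.81, 157.81], [-45, 120.19], [0.68, 151.7], [-89.99, 269.99], [4.06, 180], [-164.3, 164.3]. Speed limits (degrees/s): [127.2, 127.2, 159.86, 180, 180, 180].

INTERFACE

Orientations are given as a 3x3 rotation matrix whose columns are the frame's x, y, z axes.
In Python, from rig import robot gives the robot as it stands.
- The arm moves only by the tool arm_command, never from a script. Its argument "rows" is a list that holds one entry, the list of rows, each a list of 5 numbers: the finger opening in cm, from 0 to 8.54, then the shift along the tool's x, y, z in cm, then the turn about the tool's z in degrees. In form: [[[grip, dx, dy, dz, spin], ...]]. A call has exactly 8 rows; each row shifts and turns the commanded pose from where the row before left it, along the tool's axes as they then stand; what a row does not reach is not made up. A row lasts 1/8 s, in which the tool goes at most 62.5 mm and 10.7 degrees, less where a joint would pass 70% of its speed; a pose out of reach is approached as far as the arm can. A call is refused whole if a number of a shift passes 6.25 or a number of a turn 10.7, either way. A call with a gripper value outside its range is refused whole. The fingers move at their own pace and stop on an object; the grip force is fixed at half the most. Time passes only in rows, so rows that do not move let the fingers close, or fill a call up. It gives the time, the measured TCP pose, the force, the opening and the grip force at its end, in the units of the state.
- robot.read_state(): the state, without advancing time (a new reading comes with each control period).
- robot.read_camera(name): name is "side" or "top"; returns (picture, depth): 420x560x3 uint8, blue, green, red; 420x560 float32, m along the optical axis (not along the pixel's ray), 0 where there is no reading.
- robot.camera_info(name): a dict with "fx", "fy", "cx", "cy" (pixels), "dist" ([k1, k2, p1, p2, k3] as OpenCV has them; the pictures are not rectified), "R" (3x3) and "t" (3): a world point X has camera coordinates R X + t. Camera axes: x right, y down, z forward; pixel columns grow to the right and rows downward; lengths in m; the calibration is good to about 2 mm. A picture is of the moment at which its call begins. camera_info takes no time and is no camera call.
- robot.hand_in(): hands the job in; it is judged then, once.
Trained networks look in the newest picture that a camera, given by its name, has taken for a name from the list of things; names that differ only in an ending like _2 or _b are one class to them, and where a whole thing is asked for, a point or a joint stands for the part that bears it (a point fixed in the world has none). Each returns a list of dicts, best first, with "score" (0 to 1); they miss things now and then, are a little off and sometimes report something else, mostly with a low value. They report only what shows in the picture. A call takes as long as a camera call.
- robot.trace(camera, label): "mask" (420x560 bool, what is visible of it) and "rect" ([centre column, centre row, width, height] in pixels, round what is visible of it).
- robot.pinpoint(camera, label): "centre" ([column, row] in pixels: a listed point, or the origin of a listed thing).
The state is a dict: "t": time; "joint_pos": joint angles; "dq": joint speeds; "joint_torque": joint torques, N m; "position": TCP position; "orientation": TCP orientation; "force": force on the tool from outside, world axes, zero at the start; "wrist_torque": the same for the moment, N m; "gripper_width": opening from 0.0 (shut) to 1.0 (fully open); "grasp_force": force on a finger pad.
Only numpy, scipy, OpenCV 4.12 (cv2) and the standard library are available. Lean on these libraries where they do the work, as an engineer would, in place of code of your own. Each camera call takes 0.05 s, during which the arm holds its last target. There are 200 camera calls.

## Working session

There is one attempt and no reset: what is moved stays moved. The work goes in short steps, Python scripts to look and compute and a tool call to move; the robot and the scene stay as the last step left them, time stands still between calls to the robot, and variables do not carry over. Pictures are saved under pics/ and viewed, at most 10 in all, crops included, and the job is handed in when it is done.

Besides the shell and the picture viewer there is one more tool, called after "Call:" as a command line: name --argument value ..., lists and objects as JSON in quotes. arm_command: Moves the arm, as the interface text tells. Its arguments: {"type":"object","properties":{"rows":{"type":"array","items":{"type":"array","items":{"type":"array","items":{"type":"number"}}}}},"required":["rows"]}

```bash
mkdir -p pics; cat > h.py <<'E'
import numpy as np, cv2
from rig import robot
def ray(cam,uv):
    c=robot.camera_info(cam);K=np.array([[c['fx'],0,c['cx']],[0,c['fy'],c['cy']],[0,0,1.]])
    p=cv2.undistortPoints(np.array(uv,float).reshape(-1,1,2),K,np.array(c['dist'],float)).reshape(-1,2)
    R=np.array(c['R']);t=np.array(c['t']);o=-R.T@t
    return o,np.c_[p,np.ones(len(p))]@R
def onz(cam,uv,z):
    o,d=ray(cam,uv);return o+d*((z-o[2])/d[:,2:3])
def dep(cam,uv,D):
    o,d=ray(cam,uv);uv=np.array(uv).reshape(-1,2).astype(int)
    return o+d*D[uv[:,1],uv[:,0]][:,None]
E
python3 - <<'E'
from h import *
for c in ('top','side'):
    p,D=robot.read_camera(c);cv2.imwrite(f'pics/{c}0.png',p);np.save(c+'D.npy',D)
    for l in ('lid_grip','lid_mark','neck','jar','bay_home','jar_b'):
        try:
            for r in robot.pinpoint(c,l)[:3]:
                print(c,l,round(r['score'],2),np.round(r['centre'],1),np.round(dep(c,r['centre'],D),3))
        except Exception as e: print(c,l,e)
s=robot.read_state();print(s['t'],s['position'],np.round(s['orientation'],3))
E
```

```text
top lid_grip 0.83 [237.1 197.1] [[0.56  0.121 0.148]]
top lid_grip 0.37 [242.4 183.3] [[0.592 0.109 0.151]]
top lid_grip 0.24 [242.1 196.8] [[0.565 0.112 0.125]]
top lid_mark 0.75 [244.7 183.6] [[0.592 0.104 0.15 ]]
top lid_mark 0.74 [287.1 172.8] [[0.624 0.006 0.111]]
top neck 0.65 [240.1 194.1] [[0.568 0.115 0.147]]
top jar 0.97 [284.8 171.3] [[0.628 0.012 0.113]]
top jar 0.85 [330.5 166.3] [[ 0.64  -0.098  0.108]]
top jar 0.59 [243.3 197.9] [[0.562 0.109 0.123]]
top bay_home 0.75 [239.7 178.1] [[0.609 0.118 0.127]]
top bay_home 0.28 [326.5 163.7] [[ 0.64  -0.086  0.137]]
top bay_home 0.2 [237.7 197.9] [[0.559 0.12  0.148]]
top jar_b 0.97 [284.8 171.3] [[0.628 0.012 0.113]]
top jar_b 0.85 [330.5 166.3] [[ 0.64  -0.098  0.108]]
top jar_b 0.59 [243.3 197.9] [[0.562 0.109 0.123]]
side lid_grip 0.62 [256.1 168. ] [[0.557 0.119 0.149]]
side lid_mark 0.82 [271.6 169.5] [[0.594 0.098 0.142]]
side neck 0.65 [258.1 178.1] [[0.554 0.106 0.124]]
side neck 0.29 [305.3 217.2] [[ 0.61  -0.042  0.058]]
side jar 0.78 [303.8 212.8] [[ 0.603 -0.044  0.077]]
side jar 0.62 [334.6 235.7] [[ 0.616 -0.158  0.072]]
side bay_home 0.74 [273.7 197.1] [[0.582 0.071 0.068]]
side jar_b 0.78 [303.8 212.8] [[ 0.603 -0.044  0.077]]
side jar_b 0.62 [334.6 235.7] [[ 0.616 -0.158  0.072]]
0.7 [0.20895838 0.50873569 0.23128232] [[-0.925  0.38  -0.   ]
 [ 0.38   0.925 -0.   ]
 [ 0.    -0.    -1.   ]]
```

View pics/top0.png

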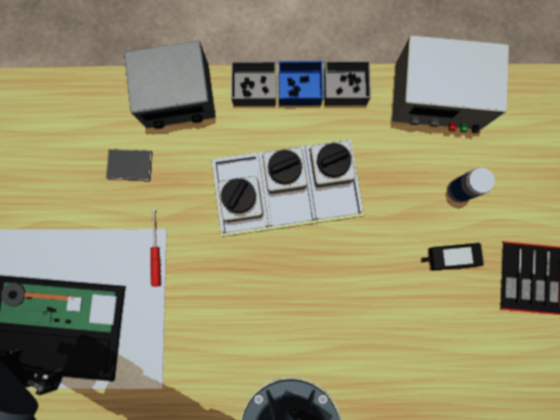

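View pics/side0.png

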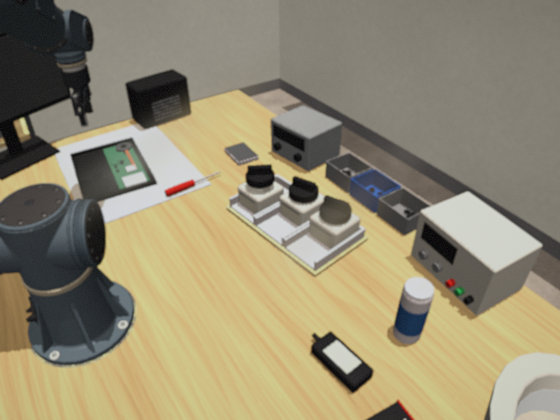

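```bash
python3 - <<'E'
from h import *
D=np.load('topD.npy');p=cv2.imread('pics/top0.png')
c=cv2.resize(p[135:240,205:370],None,fx=4.8,fy=4.8,interpolation=cv2.INTER_CUBIC);cv2.imwrite('pics/crop.png',c)
v,u=np.mgrid[120:260,190:390];uv=np.c_[u.ravel(),v.ravel()]
X=dep('top',uv,D)
def rect(m,n):
    r=cv2.minAreaRect((X[m][:,:2]*1000).astype(np.float32));print(n,m.sum(),np.round(r[0],1),np.round(r[1],1),round(r[2],1))
near=np.hypot(X[:,0]-.562,X[:,1]-.118)<.055
rect(near&(X[:,2]>.141),'bar');rect(near&(X[:,2]>.115)&(X[:,2]<.16),'lid')
rect((X[:,2]>.010)&(X[:,2]<.16),'rack')
P=robot.pinpoint('top','lid_mark')
for l,z in (('lid_grip',.1385),('lid_mark',.1385),('neck',.107),('bay_home',.016),('jar',.016)):
    for cam in('top','side'):
        for r in robot.pinpoint(cam,l)[:3]: print(l,cam,round(r['score'],2),np.round(onz(cam,r['centre'],z)[0],4))
# lateral bars of neighbours
for cx,cy,n in((.628,.012,'mid'),(.64,-.105,'right')):
    nn=np.hypot(X[:,0]-cx,X[:,1]-cy)<.055
    rect(nn&(X[:,2]>.098)&(X[:,2]<.15),n)
E
```

```text
bar 218 [569.8 122.1] [17.  69.2] 59.7
lid 962 [569.6 122.2] [80.6 80.9] 89.5
rack 10900 [659.9  35.3] [315.  412.6] 8.0
lid_grip top 0.83 [0.562  0.1224 0.1385]
lid_grip top 0.37 [0.5943 0.1104 0.1385]
lid_grip top 0.24 [0.5626 0.1108 0.1385]
lid_grip side 0.62 [0.5652 0.134  0.1385]
lid_mark top 0.75 [0.5936 0.105  0.1385]
lid_mark top 0.74 [0.6187 0.0065 0.1385]
lid_mark side 0.82 [0.5969 0.1026 0.1385]
neck top 0.65 [0.5741 0.1186 0.107 ]
neck side 0.65 [0.5666 0.128  0.107 ]
neck side 0.29 [ 0.573  -0.0901  0.107 ]
bay_home top 0.75 [0.6308 0.129  0.016 ]
bay_home top 0.28 [ 0.6679 -0.0965  0.016 ]
bay_home top 0.2 [0.5789 0.1337 0.016 ]
bay_home side 0.74 [0.619  0.1306 0.016 ]
jar top 0.97 [0.6482 0.012  0.016 ]
jar top 0.85 [ 0.6609 -0.1068  0.016 ]
jar top 0.59 [0.5788 0.1193 0.016 ]
jar side 0.78 [0.6491 0.0176 0.016 ]
jar side 0.62 [ 0.6592 -0.1103  0.016 ]
mid 924 [640.8  11.5] [80. 82.] 1.4
right 898 [ 655.8 -106.5] [82.1 77.8] 88.4
```

View pics/crop.png

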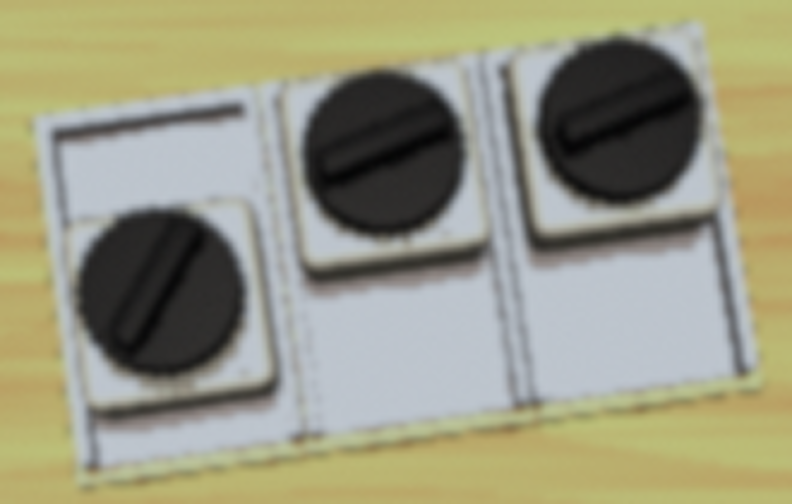

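Call:
arm_command --rows '[[[4, -4.8, -2.2, 0, 0], [4, -4.8, -2.2, 0, 0], [4, -4.8, -2.2, 0, 0], [4, -4.8, -2.2, 0, 0], [4, -4.8, -2.2, 0, 0], [4, -4.8, -2.2, 0, 0], [4, -4.8, -2.2, 0, 0], [4, -4.8, -2.2, 0, 0]]]'

```text
t: 2.25
position: [0.4984, 0.1986, 0.2314]
orientation: [[-0.925, 0.38, 0.0], [0.38, 0.925, 0.0], [-0.0, 0.0, -1.0]]
force: [-0.1, 0.9, -0.6]
gripper_width: 0.469
grasp_force: 0.0
```

Call:
arm_command --rows '[[[4, -4.75, -2.2, 0, 0], [4, -4.75, -2.2, 0, 0], [4, 0, 0, 0, 8], [4, 0, 0, 3, 0], [4, 0, 0, 3, 0], [4, 0, 0, 0, 0], [4, 0, 0, 0, 0], [4, 0, 0, 0, 0]]]'

```text
t: 3.25
position: [0.5691, 0.1234, 0.1727]
orientation: [[-0.863, 0.505, 0.002], [0.505, 0.863, 0.0], [-0.002, 0.001, -1.0]]
force: [-0.4, -0.3, -0.1]
gripper_width: 0.466
grasp_force: 0.0
```

```bash
python3 - <<'E'
from h import *
for c in ('side','top'):
    p,D=robot.read_camera(c)
    x,y=(200,110) if c=='side' else (190,140)
    cv2.imwrite(f'pics/{c}1.png',cv2.resize(p[y:y+105,x:x+140],None,fx=5,fy=5,interpolation=cv2.INTER_CUBIC))
E
```

```text
(no output)
```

View pics/side1.png

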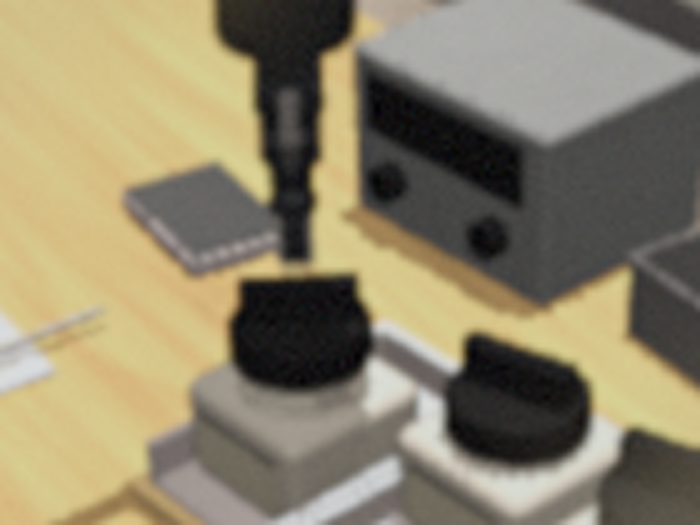

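Call:
arm_command --rows '[[[4, 0, 0, 2, 0], [4, 0, 0, 2, 0], [4, 0, 0, 0, 0], [2.2, 0, 0, 0, 0], [2.2, 0, 0, 0, 0], [1.4, 0, 0, 0, 0], [1.4, 0, 0, 0, 0], [1.4, 0, 0, 0, 0]]]'

```text
t: 4.35
position: [0.5689, 0.1233, 0.1321]
orientation: [[-0.863, 0.505, 0.001], [0.505, 0.863, 0.0], [-0.001, 0.001, -1.0]]
force: [-1.0, -0.5, 6.0]
gripper_width: 0.175
grasp_force: 46.0
```

Call:
arm_command --rows '[[[1.9, 0, 0, 0, 0], [1.9, 0, 0, 0, -5], [1.9, 0, 0, 0, -5], [1.9, 0, 0, 0, -5], [1.9, 0, 0, 0, -5], [1.9, 0, 0, 0, -5], [1.9, 0, 0, 0, -5], [1.9, 0, 0, 0, -5]]]'

```text
t: 5.35
position: [0.5683, 0.1232, 0.1311]
orientation: [[-0.996, -0.084, -0.0], [-0.084, 0.996, -0.0], [0.0, -0.0, -1.0]]
force: [-0.1, 0.2, -0.3]
gripper_width: 0.223
grasp_force: 0.6
```

Call:
arm_command --rows '[[[1.9, 0, 0, 0, -2], [1.9, 0, 0, 0, -2], [1.9, 0, 0, 0, -2], [1.9, 0, 0, 0, -2], [1.9, 0, 0, 0, 0], [1.9, 0, 0, 0, 0], [1.9, 0, 0, 0, 0], [1.9, 0, 0, 0, 0]]]'

```text
t: 6.35
position: [0.5684, 0.1232, 0.1313]
orientation: [[-0.976, -0.219, 0.0], [-0.219, 0.976, -0.0], [-0.0, -0.0, -1.0]]
force: [-0.8, 1.0, -0.2]
gripper_width: 0.222
grasp_force: 0.0
```

```bash
cat > look.py <<'E'
from h import *
import sys
n=sys.argv[1]
p,D=robot.read_camera('side');x,y=200,110
cv2.imwrite(f'pics/side{n}.png',cv2.resize(p[y:y+105,x:x+140],None,fx=5,fy=5,interpolation=cv2.INTER_CUBIC))
for l in('lid_grip','lid_mark','jar'):
    for r in robot.pinpoint('side',l)[:2]: print(l,round(r['score'],2),np.round(r['centre'],1),np.round(onz('side',r['centre'],.129)[0],3))
s=robot.read_state();print(s['force'],s['wrist_torque'],s['position'],s['gripper_width'],s['grasp_force'])
E
python3 look.py 2
```

```text
lid_grip 0.87 [254.9 171. ] [0.562 0.135 0.129]
lid_grip 0.31 [240.  154.4] [0.572 0.239 0.129]
lid_mark 0.62 [268.3 167.4] [0.603 0.13  0.129]
jar 0.96 [306.2 211.2] [ 0.572 -0.094  0.129]
jar 0.82 [333.8 233.6] [ 0.576 -0.199  0.129]
[-0.21775594  0.0029168  -0.18240129] [-0.03291369 -0.01493419 -0.00200535] [0.56843889 0.12322466 0.13128105] 0.21832702256676323 0.0
```

View pics/side2.png

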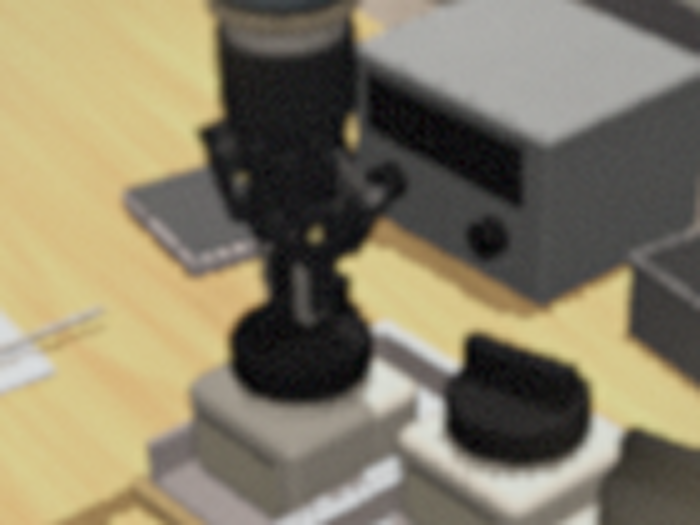

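```bash
cat > deck.py <<'E'
from h import *
for c in('side','top'):
    p,D=robot.read_camera(c);v,u=np.mgrid[120:260,190:320];X=dep(c,np.c_[u.ravel(),v.ravel()],D)
    px=p[120:260,190:320].reshape(-1,3).max(1)
    r=np.hypot(X[:,0]-.5695,X[:,1]-.1225)
    m=(r<.039)&(r>.022)&(X[:,2]>.10)&(X[:,2]<.155);z=X[m,2]
    h,e=np.histogram(z,np.arange(.1,.156,.003));print(c,m.sum(),h,np.percentile(z,[25,50]))
E
python3 deck.py
```

```text
side 250 [ 5  7  5  5 18 83 31 11  8 13  9  7  9 14 18  3  2  2] [0.1160084  0.11816359]Traceback (most recent call last):
  File "deck.py", line 7, in <module>
    h,e=np.histogram(z,np.arange(.1,.156,.003));print(c,m.sum(),h,np.percentile(z,[25,50]))
                                                                  ~~~~~~~~~~~~~^^^^^^^^^^^
    return _quantile_unchecked(
        a, q, axis, out, overwrite_input, method, keepdims, weights)
    return _ureduce(a,
                    func=_quantile_ureduce_func,
    ...<5 lines>...
                    overwrite_input=overwrite_input,
                    method=method)
    r = func(a, **kwargs)
    result = _quantile(arr,
                       quantiles=q,
    ...<2 lines>...
                       out=out,
                       weights=wgt)
    slices_having_nans = np.isnan(arr[-1, ...])
                                  ~~~^^^^^^^^^
IndexError: index -1 is out of bounds for axis 0 with size 0
```

Call:
arm_command --rows '[[[1.9, 0, 0, 0.4, 0], [1.9, 0, 0, 0.4, 0], [1.9, 0, 0, 0, 5], [1.9, 0, 0, 0.1, 6], [1.9, 0, 0, 0.1, 6], [1.9, 0, 0, 0.1, 6], [1.9, 0, 0, 0.1, 6], [1.9, 0, 0, 0, 6]]]'

```text
t: 7.65
position: [0.569, 0.1231, 0.12]
orientation: [[-0.924, 0.383, 0.001], [0.383, 0.924, -0.0], [-0.001, 0.0, -1.0]]
force: [-1.2, -1.5, 6.7]
gripper_width: 0.221
grasp_force: 6.5
```

Call:
arm_command --rows '[[[1.9, 0, 0, 0, 6], [1.9, 0, 0, 0, 6], [1.9, 0, 0, 0, 6], [1.9, 0, 0, 0, 6], [1.9, 0, 0, 0, 6], [1.9, 0, 0, 0, 4], [1.9, 0, 0, 0, 3], [1.9, 0, 0, 0, 2]]]'

```text
t: 8.65
position: [0.5683, 0.1232, 0.119]
orientation: [[-0.479, 0.878, -0.0], [0.878, 0.479, -0.0], [0.0, -0.0, -1.0]]
force: [0.1, -0.1, 0.1]
gripper_width: 0.221
grasp_force: 0.3
```

```bash
python3 -c "
from h import *
s=robot.read_state();print(s['t'],s['force'],s['wrist_torque'],s['gripper_width'],s['grasp_force'])"
```

```text
8.65 [ 0.10889174 -0.09377688  0.05990806] [-0.01478528 -0.01412957  0.00543348] 0.22115909362769354 0.26626732433214784
```

Call:
arm_command --rows '[[[1.9, 0, 0, 0, 2], [1.9, 0, 0, 0, 2], [1.9, 0, 0, 0, 2], [1.9, 0, 0, 0, 2], [1.9, 0, 0, 0, 2], [1.9, 0, 0, 0, 2], [1.9, 0, 0, 0, 1], [1.9, 0, 0, 0, 0]]]'

```text
t: 9.65
position: [0.5684, 0.1231, 0.1193]
orientation: [[-0.27, 0.963, -0.0], [0.963, 0.27, -0.0], [-0.0, -0.0, -1.0]]
force: [-0.0, -0.7, 0.0]
gripper_width: 0.222
grasp_force: 2.1
```

```bash
python3 -c "
from h import *
s=robot.read_state();print(s['t'],s['force'],s['wrist_torque'],s['gripper_width'],s['grasp_force'])"; python3 look.py 3; python3 deck.py 2>&1 | head -1
```

```text
9.65 [-0.01274242 -0.71053901  0.01637909] [-0.18540131  0.0528651   0.08499867] 0.22196564959753914 2.1461003576405346
lid_grip 0.67 [254.8 171.2] [0.561 0.135 0.129]
lid_mark 0.8 [270.4 176.9] [0.582 0.085 0.129]
lid_mark 0.69 [257.1 179. ] [0.546 0.098 0.129]
jar 0.92 [308.5 212.6] [ 0.574 -0.102  0.129]
jar 0.73 [332.  233.7] [ 0.572 -0.197  0.129]
[-0.46767756 -1.07331471  0.98190761] [-0.19983387  0.09031821  0.05500617] [0.56842217 0.12317541 0.11930843] 0.2229421341872355 2.1100066584767774
side 251 [ 4  4  9 55 69 11 11  9  6 12  8 12 18  7  3  5  4  3] [0.11173615 0.11374562]
```

View pics/side3.png

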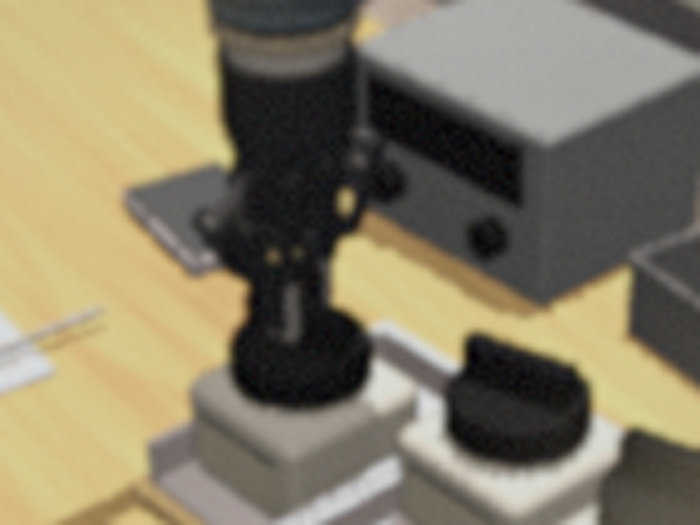

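Call:
arm_command --rows '[[[1.9, 0, 0, 0, 2], [1.9, 0, 0, 0, 2], [1.9, 0, 0, 0, 1], [1.9, 0, 0, 0, 1], [1.9, 0, 0, 0, 0], [1.9, 0, 0, 0, 0], [1.9, 0, 0, 0, 0], [1.9, 0, 0, 0, 0]]]'

```text
t: 10.95
position: [0.5685, 0.1233, 0.1193]
orientation: [[-0.168, 0.986, 0.0], [0.986, 0.168, 0.0], [0.0, 0.0, -1.0]]
force: [0.6, 1.3, -0.3]
gripper_width: 0.224
grasp_force: 15.3
```

```bash
python3 -c "
from h import *
s=robot.read_state();print(s['t'],s['force'],s['wrist_torque'],s['gripper_width'],s['grasp_force'])"
```

```text
10.95 [ 0.64196078  1.25911962 -0.26783248] [ 0.29508682 -0.12608403  0.51401795] 0.2243154947841817 15.31974112498574
```

Call:
arm_command --rows '[[[1.9, 0, 0, 0, -6], [4, 0, 0, 0, 0], [4, 0, 0, 0, 0], [4, 0, 0, 0, 0], [4, 0, 0, -2, 0], [4, 0, 0, -3, 0], [4, 0, 0, -3, 0], [2, 0, 0, 0, -10.5]]]'

```text
t: 11.95
position: [0.5695, 0.1234, 0.2017]
orientation: [[-0.443, 0.896, 0.004], [0.896, 0.443, 0.001], [-0.001, 0.004, -1.0]]
force: [0.0, 0.8, 0.1]
gripper_width: 0.266
grasp_force: 0.0
```

Call:
arm_command --rows '[[[2, 0, 0, 0, -10.5], [2, 0, 0, 0, -10.5], [2, 0, 0, 0, -10.5], [2, 0, 0, 0, -10.5], [2, 0, 0, 0, -10.5], [2, 0, 0, 0, -10.5], [2, 0, 0, 0, -8], [2, 0, 0, 0, 0]]]'

```text
t: 12.95
position: [0.5684, 0.1232, 0.1993]
orientation: [[-0.992, -0.123, -0.0], [-0.123, 0.992, -0.0], [0.0, -0.0, -1.0]]
force: [-0.2, -0.9, -0.1]
gripper_width: 0.235
grasp_force: 0.0
```

```bash
sed -i 's/^/    /;1s/^ *//' /dev/null; python3 - <<'E'
from h import *
D0=np.load('topD.npy')
p,D=robot.read_camera('side')
cv2.imwrite('pics/side4.png',cv2.resize(p[110:250,190:377],None,fx=4,fy=4,interpolation=cv2.INTER_CUBIC))
v,u=np.mgrid[120:260,190:320];X=dep('side',np.c_[u.ravel(),v.ravel()],D)
r=np.hypot(X[:,0]-.5695,X[:,1]-.1225)
for lo,hi,n in((.127,.15,'bar'),(.105,.15,'lid')):
    m=(r<.05)&(X[:,2]>lo)&(X[:,2]<hi);q=cv2.minAreaRect((X[m][:,:2]*1000).astype(np.float32));print(n,m.sum(),np.round(q[0],1),np.round(q[1],1),q[2])
m=(r<.039)&(r>.022)&(X[:,2]>.1)&(X[:,2]<.125);print('deck',m.sum(),np.median(X[m,2]))
s=robot.read_state();print(s['t'],s['position'],np.round(s['orientation'],3))
E
```

```text
bar 135 [567.3 120.8] [19.8 69.7] 18.194324493408203
lid 463 [567.1 116.7] [73.8 81.9] 79.95045471191406
deck 184 0.11230975947032379
13.0 [0.56842658 0.12320456 0.19927399] [[-0.993 -0.121 -0.   ]
 [-0.121  0.993  0.   ]
 [ 0.     0.    -1.   ]]sed: couldn't edit /dev/null: not a regular file
```

View pics/side4.png

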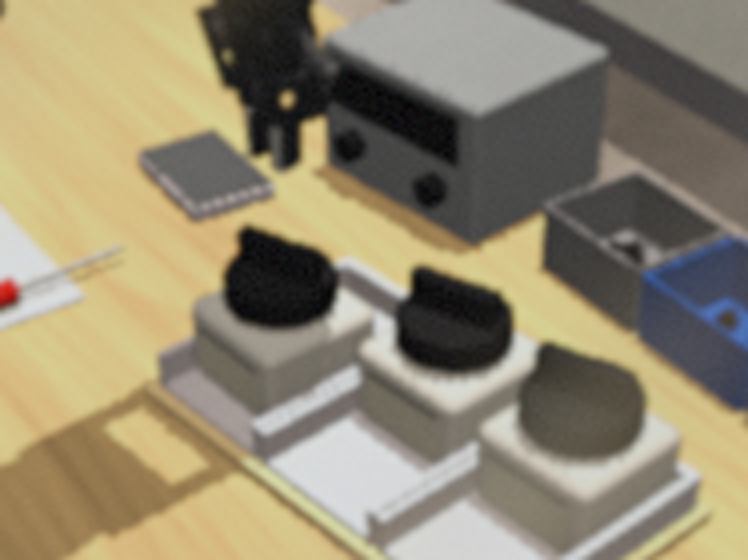

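Call:
arm_command --rows '[[[2, 4.5, 0, 0, 0], [2, 4.5, 0, 0, 0], [2, 0, 0, 4, 0], [2, 0, 0, 4, 0], [2, 0, 0, 4, 0], [2, 0, 0, 2.9, 0], [2, 0, 0, 0, 0], [2, 0, 0, 0, 0]]]'

```text
t: 14.0
position: [0.4798, 0.1121, 0.0513]
orientation: [[-0.992, -0.123, 0.001], [-0.123, 0.992, 0.0], [-0.001, 0.0, -1.0]]
force: [-0.5, -1.0, 0.8]
gripper_width: 0.236
grasp_force: 0.0
```

Call:
arm_command --rows '[[[2, -1, 0, 0, 0], [2, -1, 0, 0, 0], [2, -0.7, 0, 0, 0], [2, -0.7, 0, 0, 0], [2, -0.7, 0, 0, 0], [2, -0.7, 0, 0, 0], [2, -0.7, 0, 0, 0], [2, -0.7, 0, 0, 0]]]'

```text
t: 15.0
position: [0.5401, 0.1197, 0.0501]
orientation: [[-0.992, -0.125, -0.002], [-0.125, 0.992, -0.0], [0.003, 0.0, -1.0]]
force: [-5.3, 0.1, 3.6]
gripper_width: 0.233
grasp_force: 2.8
```

Call:
arm_command --rows '[[[2, -0.6, 0, 0, 0], [2, -0.6, 0, 0, 0], [2, -0.3, 0, 0, 0], [2, -0.2, 0, 0, 0], [2, -0.2, 0, 0, 0], [2, -0.1, 0, 0, 0], [2, -0.1, 0, 0, 0], [2, 0, 0, 0, 0]]]'

```text
t: 16.0
position: [0.5615, 0.1223, 0.0501]
orientation: [[-0.992, -0.125, -0.0], [-0.125, 0.992, -0.0], [0.0, 0.0, -1.0]]
force: [-2.2, -0.6, -1.1]
gripper_width: 0.231
grasp_force: 1.3
```

Call:
arm_command --rows '[[[2, -0.1, 0, 0, 0], [2, -0.1, 0, 0, 0], [2, -0.1, 0, 0, 0], [2, -0.1, 0, 0, 0], [2, 0, 0, 0, 0], [2, 0, 0, 0, 0], [2, 0, 0, 0, 0], [2, 0, 0, 0, 0]]]'

```text
t: 17.0
position: [0.5645, 0.1226, 0.0502]
orientation: [[-0.992, -0.125, -0.002], [-0.125, 0.992, -0.001], [0.002, -0.0, -1.0]]
force: [-8.3, -2.3, 2.2]
gripper_width: 0.236
grasp_force: 4.2
```

Call:
arm_command --rows '[[[2, -0.1, 0, 0, 0], [2, 0, 0, 0, 0], [2, 0, 0, 0, 0], [2, 0, 0, 0, 0], [2, 0, 0, 0, 0], [2, 0, 0, 0, 0], [2, 0, 0, 0, 0], [2, 0, 0, 0, 0]]]'

```text
t: 18.0
position: [0.5646, 0.1225, 0.0502]
orientation: [[-0.992, -0.125, -0.005], [-0.125, 0.992, -0.001], [0.005, -0.0, -1.0]]
force: [-13.1, -4.8, 7.6]
gripper_width: 0.234
grasp_force: 7.1
```

Firm at the back stop (force rises, no motion). Back off, rise and check.

Call:
arm_command --rows '[[[2, 1, 0, 0, 0], [2, 3, 0, 0, 0], [2, 4, 0, 0, 0], [2, 3, 0, -4, 0], [2, 0, 0, -6, 0], [2, 0, 0, -6, 0], [2, 0, 0, 0, 0], [2, 0, 0, 0, 0]]]'

```text
t: 19.0
position: [0.4572, 0.1093, 0.2101]
orientation: [[-0.992, -0.125, 0.001], [-0.125, 0.992, 0.0], [-0.001, 0.0, -1.0]]
force: [-0.2, 0.6, -0.0]
gripper_width: 0.236
grasp_force: 0.0
```

```bash
python3 - <<'E'
from h import *
p,D=robot.read_camera('side')
cv2.imwrite('pics/side5.png',cv2.resize(p[110:250,190:377],None,fx=4,fy=4,interpolation=cv2.INTER_CUBIC))
v,u=np.mgrid[120:260,190:380];X=dep('side',np.c_[u.ravel(),v.ravel()],D)
for cx,cy in((.626,.1306),(.641,.0115)):
    r=np.hypot(X[:,0]-cx,X[:,1]-cy)
    m=(r<.05)&(X[:,2]>.127)&(X[:,2]<.15);q=cv2.minAreaRect((X[m][:,:2]*1000).astype(np.float32));print(m.sum(),np.round(q[0],1),np.round(q[1],1),q[2])
    m=(r<.039)&(r>.022)&(X[:,2]>.1)&(X[:,2]<.125);print('deck',m.sum(),np.median(X[m,2]))
E
```

```text
130 [622.9 127.9] [19.3 71.1] 21.89141845703125
deck 169 0.1123585319603756
153 [638.3   9.9] [19.8 69.2] 25.516725540161133
deck 178 0.1120830887862565
```

View pics/side5.png

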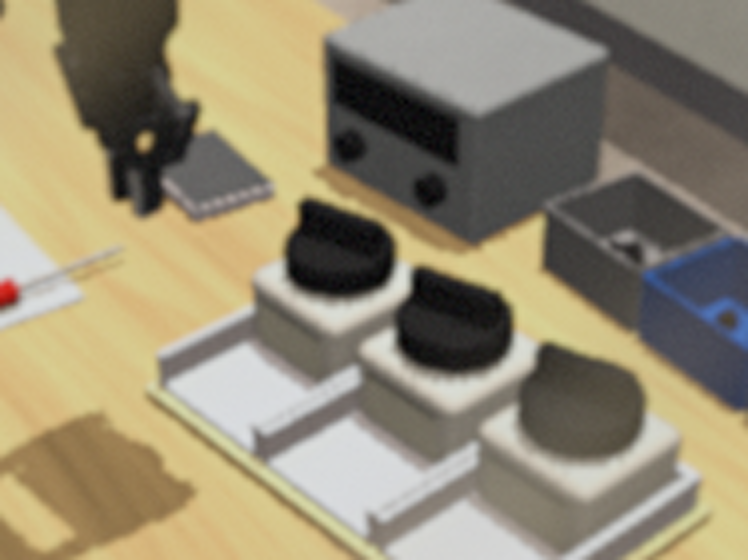

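```bash
python3 -c "
from rig import robot
print(robot.hand_in())"
```

```text
the job is handed in; nothing more can be done
None
```

I turned the lid back until it dropped into the thread start and screwed it down to its stop. I then pushed the closed jar to the back stop, and handed in the job at about 19 s. The last picture shows the jar and lid level with the neighbouring jars, and the hand-in returned no verdict.

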